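Roll a surge arrester barrel up to its earth shoe and seat it

ROBOT

A 6-joint arm with a two-finger parallel gripper is mounted at the origin on the work surface. World frame = base frame: x ahead of the robot, y to its left, z up, the work surface at z = 0. Lengths are in m, angles in rad, forces in N, time in s.
With the tool pointing down it reaches from about 0.25 to 0.725 m from the base axis. Payload 4 kg.
Tool frame: the origin (TCP) lies at the very end of the fingers, on their centre line; the grasp point (between the pads) lies 19 mm behind it; x points along the fingers, y is the direction in which the jaws open and shut, and the axes are right-handed (so a half turn about x gives the same grasp; the last joint's range is limited). The gripper opens to 85 mm and grips with 20 to 120 N. Pads are 22 mm wide; open, the fingers measure 114 mm over their backs; the gripper's body (76 mm by 85 mm) begins 54 mm behind the grasp point. The pads swing forward as they close: fully open they stand 13 mm farther back than shut.
Start: joints at [-1.189, 0.241, 0.005, 1.335, 0, 1.571], TCP at [0.186, -0.464, 0.21] pointing down, gripper open.
Joint ranges: [-2.72, 2.72], [-1.05, 1.87], [-1.09, 1.28], [-1.99, 2.15], [-1.42, 1.44], [-3.14, 3.14]. Speed limits (rad/s): [2.79, 2.79, 3.14, 3.14, 3.14, 3.14].

INTERFACE

Orientations are given as a unit quaternion [w, x, y, z].
In Python, from workcell import env, optics, job_done gives the robot as it stands. The module is installed in compiled form; this text tells all that it offers.
- The arm moves only by the tool send_rows, never from a script. Its argument "plan" is a list of rows, each a list of 3 entries, a list of its own where there are three numbers: the shift along the world's x, y, z in mm, then the turn, a rotation vector about the world's x, y, z in rad, then the closure, from -1 (fully open) to 1 (shut). In form: [[[tx, ty, tz], [rx, ry, rz], jaw], ...]. A call has 1 to 20 rows; each row shifts and turns the commanded pose from where the row before left it; what a row does not reach is not made up. A row lasts 1/8 s, in which the tool goes at most 62.5 mm and 10.7 degrees, less where a joint would pass 70% of its speed; a pose out of reach is approached as far as the arm can. A call with a gripper value outside its range is refused whole. The fingers move at their own pace and stop on an object; "grip_force" is the grip in N (left out, the last holds). Time passes only in rows, so rows that do not move let the fingers close. It gives the time, the measured TCP pose, the force and the opening at its end, in the units of the state.
- env.get_obs(): the state, without advancing time (a new reading comes with each control period).
- optics.camera(name): name is "scene" or "side" or "wrist"; returns the picture (384x512x3 uint8, red, green, blue); there is no depth.
- optics.get_calibration(name): a dict with "fx", "fy", "cx", "cy" (pixels), "R" (3x3) and "t" (3): a world point X has camera coordinates R X + t; the wrist camera has in their place "hand_eye" (4x4, takes a point from camera to tool coordinates, whose origin is the TCP and whose axes are the tool frame's). Camera axes: x right, y down, z forward; pixel columns grow to the right and rows downward; lengths in m; the calibration is good to about 2 mm. The wrist camera is an equidistant fisheye: a pixel r from the principal point sees the ray r / f radians off the axis. A picture is of the moment at which its call begins: read the wrist's pose just before it. get_calibration takes no time and is no camera call.
- job_done(): hands the job in, once; it reports no verdict.
The state is a dict: "clock": time; "q": joint angles; "joint_vel": joint speeds; "joint_torque": joint torques, N m; "ee_pos": TCP position; "eef_rot": TCP orientation; "ft_force": force on the tool from outside, world axes, zero at the start; "torque": the same for the moment, N m; "grip_width": finger opening in m.
Only numpy, scipy, OpenCV 4.12 (cv2) and the standard library are available. Lean on these libraries where they do the work, as an engineer would, in place of code of your own. Each camera call takes 0.05 s, during which the arm holds its last target. There are 200 camera calls.

TASK

Roll the loose surge arrester barrel along its tray by pushing on its side, without lifting it, until it lies square against the contact pad of the earth shoe, and do not bump or shift the shoe, which is already set and is held only by friction. Then press the barrel steadily against the pad with about 6 N for a good second to seat the contact, and back away gently so that the barrel stays at the shoe and does not roll back. Leave the router, splitter, screwdriver and tub where they are.

Things in the scene. Friction and masses are not known exactly. Their poses are not given: they have to be found in the camera images.
- tray: Fixed aluminium trough, 260 mm long (its x, the rolling direction), 124 mm wide (y). Origin: centre of its underside. Floor top 6 mm above the origin; side rails 6 mm thick, tops at 18 mm, 112 mm between them; -x end open, +x end has a wall 30 mm high at x = 130 to 136 mm. The barrel is rolled towards +x.
- shoe: Steel block, 25 mm thick (x), 90 wide, top 37 above the tray floor (screw to 44). Origin: foot of its face, mid-width, on the floor; axes as the tray's, face looks to -x. A flat brass contact pad, 76 wide, 28 high, stands 2 to 10 mm out of the face, set anew each time: find it by feel. Shoe slides along x, held by friction alone: it slips at 12 N; a shift of over 2 to 3 mm spoils it.
- tube: Loose barrel, slippery polished nickel cylinder 36 mm in diameter, 80 mm long, plus a thin 6 mm brass stub on each end; about 0.25 kg. Origin at its centre, 18 mm above the tray floor; axis = its y (x, z turn as it rolls). Starts in the tray's -x half, up to 0.1 rad askew. Rolls at about 1 N, more if it rubs a rail, coasts a little if pushed fast. Seated: centre 18 mm before the pad.
- router: Bystander: flat black router box, 140 x 240 x 42 mm with two thin look-only aerials 90 mm above its top and yellow sockets on one side; origin at the centre of its underside. Loose; stands beside the far end of the tray.
- splitter: Bystander: small aluminium coax splitter box, 50 x 40 x 18 mm with short brass sockets 14 mm long on two sides; origin at the centre of its underside. Loose, beside the tray.
- driver: Bystander: screwdriver lying loose beside the tray, on the other side from the splitter; origin under its middle.
- tub: Bystander: empty grey plastic bowl, 80 mm across, 50 mm high; origin at the centre of its underside. Loose, beyond the tray's open end.
Not all that is in view belongs to the job. Of the things that look like the tube, the middle-sized one is meant.

How it is judged:
On the way, in this order (a step that is already met when the one before it is completed fails the run):
1. the barrel has rolled at least a fifth of a turn along the tray, down on the floor and not yet touching the shoe or its pad (angle between tube's own z axis and vertical above 1.2 rad and z of tube in the frame of tray below 0.029 m and contact force between tube and shoe below 0.2 N).
2. the barrel lies square against the pad and is pressed on it with 3 to 9 N, kept up for 1 s (contact force between tube and shoe between 3 and 9 N and x of tube in the frame of shoe above -0.031 m and angle between the y axis of tube and the y axis of shoe, either way round below 0.06 rad), for 1 s.
At the end, for the whole second after the job is handed in: The barrel lies at rest on the tray floor, released, its centre 17 to 31 mm before the shoe's face (18 mm radius, 2 to 10 mm of pad, 3 mm spare), square to it within 0.06 rad; the shoe is within 3 mm of where it was set (x of tube in the frame of shoe between -0.031 and -0.017 m and z of tube in the frame of shoe between 0.015 and 0.021 m and angle between the y axis of tube and the y axis of shoe, either way round below 0.06 rad and distance of shoe from where it was at the start of the episode below 0.003 m and linear speed of tube below 0.01 m/s); the robot touches nothing.
It fails at once if the shoe is shifted more than 3 mm (overrun) (distance of shoe from where it was at the start of the episode above 0.003 m).
It fails at once if the barrel is bumped or pressed on the shoe with more than 20 N (contact force between tube and shoe above 20 N).
It fails at once if the barrel is lifted more than 6 mm off the tray floor (z of tube in the frame of tray above 0.03 m).
It fails at once if a bystander is moved more than 15 mm (distance of any of router, splitter, driver, tub from where it was at the start of the episode above 0.015 m).
It also fails if it takes over 53 s, if anything falls off the work surface, if the arm or the gripper's body presses on something with over 40 N, if the wrist force passes 120 N, or if a joint passes its speed limit or range.

## Working session

There is one attempt and no reset: what is moved stays moved. The work goes in short steps, Python scripts to look and compute and a tool call to move; the robot and the scene stay as the last step left them, time stands still between calls to the robot, and variables do not carry over. Pictures are saved under pics/ and viewed, about 8 in all and at most 12, crops included, and the job is handed in when it is done.

Besides the shell and the picture viewer there is one more tool, called after "Request:" as a command line: name --argument value ..., lists and objects as JSON in quotes. send_rows: Moves the arm, as the interface text tells. Its arguments: {"type":"object","properties":{"plan":{"type":"array"},"grip_force":{"type":"number"}},"required":["plan"]}

```bash
mkdir -p pics; python3 - <<'E'
from workcell import env, optics
import cv2,numpy as np,json
for n in("scene","side"):
    im=optics.camera(n); cv2.imwrite(f"pics/{n}0.png",cv2.resize(im[:,:,::-1],None,fx=1.5,fy=1.5)); np.save(f"pics/{n}0.npy",im)
    c=optics.get_calibration(n); print(n,{k:np.round(v,4).tolist() for k,v in c.items()})
c=optics.get_calibration("wrist");print({k:np.round(v,4).tolist() for k,v in c.items()})
o=env.get_obs();print({k:np.round(v,4).tolist() for k,v in o.items()})
E
```

```text
scene {'fx': 485.5215, 'fy': 485.5215, 'cx': 254.6164, 'cy': 189.4821, 'R': [[-0.0176, 0.9997, 0.0174], [0.5972, 0.0245, -0.8017], [-0.8019, -0.0037, -0.5974]], 't': [-0.019, -0.3114, 2.0359]}
side {'fx': 472.9107, 'fy': 472.9107, 'cx': 257.8425, 'cy': 184.0876, 'R': [[0.9916, -0.1288, 0.013], [-0.0618, -0.5586, -0.8271], [0.1138, 0.8194, -0.5619]], 't': [-0.6071, 0.096, 1.3507]}
{'fx': 297.3186, 'fy': 297.3186, 'cx': 249.0761, 'cy': 191.5599, 'hand_eye': [[-0.0007, -0.3253, 0.9456, -0.1638], [1.0, 0.0003, 0.0008, -0.0009], [-0.0005, 0.9456, 0.3253, -0.0829], [0.0, 0.0, 0.0, 1.0]]}
{'clock': 0.1, 'q': [-1.189, 0.2414, 0.0039, 1.3352, 0.0, 1.5708], 'joint_vel': [-0.0013, -0.0017, 0.0031, -0.0003, -0.0011, 0.0007], 'joint_torque': [0.0007, -37.3139, 25.3009, 0.0109, -0.0, -0.0], 'ee_pos': [0.1861, -0.4634, 0.209], 'eef_rot': [-0.1335, -0.6941, -0.1348, 0.6944], 'ft_force': [-0.7271, 0.1747, -0.8504], 'torque': [0.0312, -0.0608, -0.0066], 'grip_width': 0.0851}
```

View pics/scene0.png

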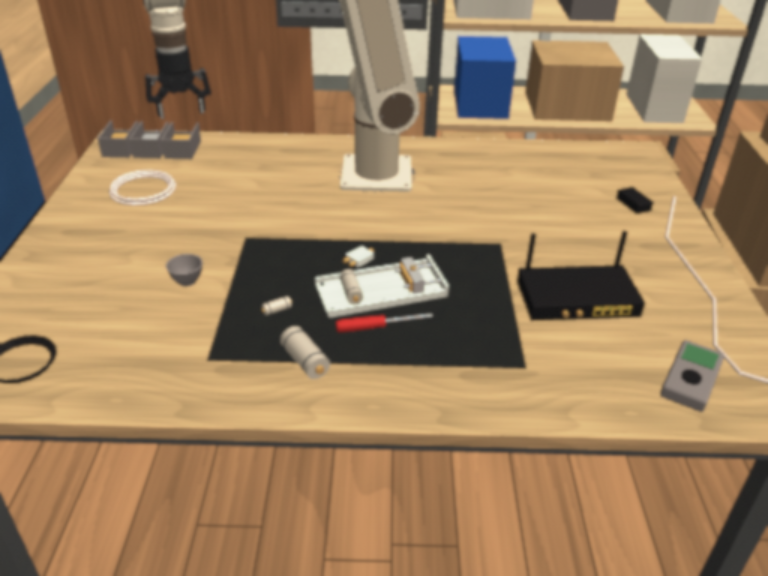

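View pics/side0.png

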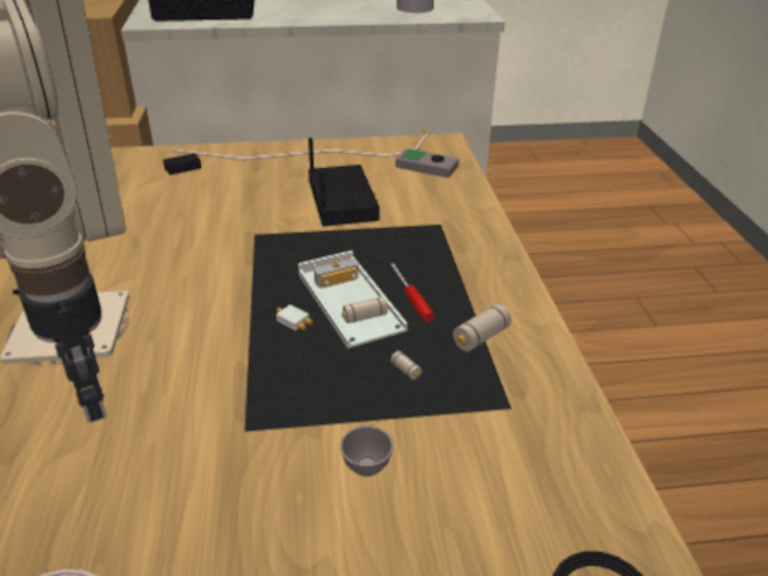

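The scene view shows the tray at about (380,287), its open end left (world -y), the barrel at (351,286) and the shoe with its brass pad at (411,274). The side view has the barrel at (364,308), the pad at (338,277), and tray corners at (299,262), (352,253), (406,326) and (349,346).

```bash
cat > h.py <<'E'
from workcell import env, optics
import numpy as np,cv2
from scipy.spatial.transform import Rotation as Ro
def pose():
    o=env.get_obs(); q=np.array(o["eef_rot"]); return np.array(o["ee_pos"]),Ro.from_quat(q[[1,2,3,0]]).as_matrix()
def ray(n,uv,p=None):
    c=optics.get_calibration(n); u=np.array(uv,float)-[c["cx"],c["cy"]]
    if n=="wrist":
        r=np.hypot(*u); th=r/c["fx"]; d=np.r_[u/max(r,1e-9)*np.sin(th),np.cos(th)]
        H=np.array(c["hand_eye"]); P,R=p; return P+R@H[:3,3],R@H[:3,:3]@d
    R=np.array(c["R"]);t=np.array(c["t"]); return -R.T@t,R.T@np.r_[u/c["fx"],1]
def pt(n,uv,z,p=None):
    o,d=ray(n,uv,p); return o+d*(z-o[2])/d[2]
E
python3 - <<'E'
from h import *
for n,L in(("side",dict(FL=(299,262,.030),FR=(352,253,.030),NR=(406,326,.018),NL=(349,346,.018),pad=(338,277,.02),tube=(364,308,.03),tL=(343,314,.024),tR=(387,303,.024),spl=(294,318,.01),drvred=(419,303,.01),drvtip=(393,265,.01),tub=(367,450,.03))),("scene",dict(a=(316,286,.018),b=(324,314,.018),c=(447,295,.018),d=(438,259,.03),pad=(405,275,.02),tube=(351,286,.03)))):
    for k,(u,v,z) in L.items(): print(n,k,(pt(n,(u/1.5,v/1.5),z)*1000).round())
p=pose();print(p[1].round(3))
E
```

```text
side FL [443. 132.  30.]
side FR [557. 155.  30.]
side NR [636. -93.  18.]
side NL [ 525. -140.   18.]
side pad [521.  81.  20.]
side tube [562. -44.  30.]
side tL [521. -51.  24.]
side tR [609. -25.  24.]
side spl [428. -34.  10.]
side drvred [675. -13.  10.]
side drvtip [642. 129.  10.]
side tub [ 530. -399.   30.]
scene a [ 557. -114.   18.]
scene b [652. -89.  18.]
scene c [577. 168.  18.]
scene d [460. 154.  30.]
scene pad [511.  79.  20.]
scene tube [570. -38.  30.]
[[-0.001  0.373 -0.928]
 [ 0.002 -0.928 -0.373]
 [-1.    -0.002 -0.   ]]
```

Request:
send_rows --plan '[[[33,31.5,-5],[0,0,0.124],0],[[33,31.5,-5],[0,0,0.124],0],[[33,31.5,-5],[0,0,0.124],0],[[33,31.5,-5],[0,0,0.124],0],[[33,31.5,-5],[0,0,0.124],0],[[33,31.5,-5],[0,0,0.124],0],[[33,31.5,-5],[0,0,0.124],0],[[33,31.5,-5],[0,0,0.124],0],[[33,31.5,-5],[0,0,0.124],0],[[33,31.5,-5],[0,0,0.124],0],[[33,31.5,-5],[0,0,0.124],0],[[29,31.5,-5],[0,0,0.124],0],[[0,0,0],[0,0,0],0],[[0,0,0],[0,0,0],0],[[0,0,0],[0,0,0],0]]'

```text
clock: 1.98
ee_pos: [0.5775, -0.0869, 0.1499]
eef_rot: [0.568, 0.42, 0.569, -0.421]
ft_force: [0.7, 0.3, -0.5]
grip_width: 0.0427
```

```bash
python3 - <<'E'
from h import *
p=pose();im=optics.camera("wrist");np.savez("pics/w1.npz",im=im,P=p[0],R=p[1])
cv2.imwrite("pics/w1.png",cv2.resize(im[:,:,::-1],None,fx=1.5,fy=1.5))
print(p[0],p[1].round(3),env.get_obs()["q"],env.get_obs()["grip_width"],env.get_obs()["ft_force"])
E
```

```text
[ 0.57753151 -0.08691322  0.14989522] [[-0.     0.956  0.293]
 [-0.     0.293 -0.956]
 [-1.    -0.    -0.   ]] [-1.49426666e-01  4.37073928e-01  1.28741142e-01  1.26248838e+00
 -1.34891689e-04  1.12434340e+00] 0.04225276067558687 [-0.0833958  -0.56005973  0.18880766]
```

View pics/w1.png

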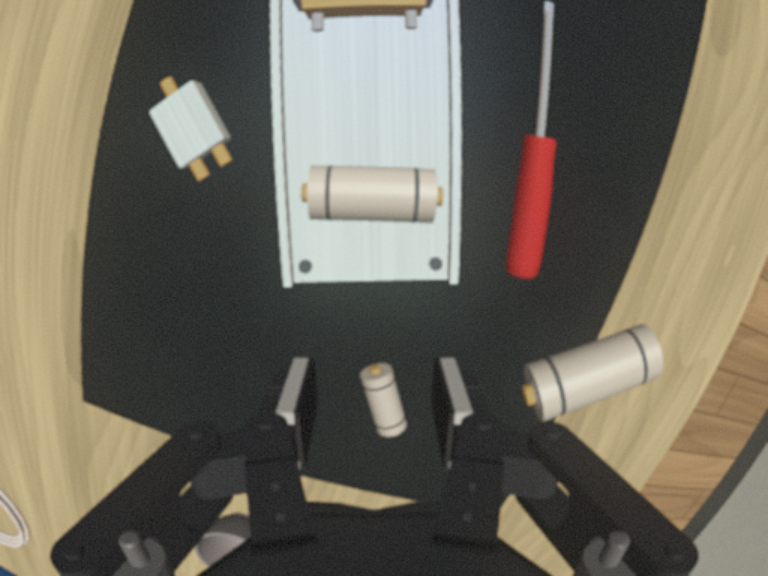

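The wrist view shows the barrel centred at (372,193), with stub ends at (304,192) and (442,196). The tray's open-end rail corners are (288,286) and (455,283), and the brass pad's lower edge runs at about y=10.

```bash
python3 - <<'E'
from h import *
d=np.load("pics/w1.npz");p=(d["P"],d["R"])
e=np.array([-.293,.956]);w=np.array([.956,.293])
for k,(u,v,z) in dict(NL=(286,286,.018),NR=(457,283,.018),FL=(275,2,.018),FR=(457,2,.018),sL=(303,192,.024),sR=(442,196,.024),bLf=(310,165,.030),bRf=(437,168,.030),bLn=(308,218,.030),bRn=(436,222,.030),padbL=(302,9,.02),padbR=(426,11,.02),pegL=(318,28,.006),pegR=(411,26,.006)).items():
    X=pt("wrist",(u/1.5,v/1.5),z,p)*1000; r=X[:2]-p[0][:2]*1000
    print(k,X.round(1),"ahead",(r@e).round(1),"lat",(r@w).round(1))
E
```

```text
NL [ 521.8 -121.    18. ] ahead -16.2 lat -63.3
NR [636.9 -83.3  18. ] ahead -13.9 lat 57.8
FL [460.9  67.6  18. ] ahead 181.9 lat -66.3
FR [575.7 101.8  18. ] ahead 181.0 lat 53.6
sL [517.4 -52.2  24. ] ahead 50.8 lat -47.4
sR [605.2 -28.1  24. ] ahead 48.1 lat 43.6
bLf [517.7 -33.2  30. ] ahead 68.8 lat -41.4
bRf [595.2 -11.5  30. ] ahead 66.9 lat 39.0
bLn [525.7 -66.8  30. ] ahead 34.4 lat -43.7
bRn [605.8 -45.   30. ] ahead 31.8 lat 39.3
padbL [480.7  66.1  20. ] ahead 174.6 lat -47.7
padbR [558.2  87.5  20. ] ahead 172.4 lat 32.7
pegL [492.4  58.6   6. ] ahead 164.0 lat -38.8
pegR [552.1  77.9   6. ] ahead 165.0 lat 24.0
```

Request:
send_rows --plan '[[[-2.3,-2.8,-20],[0,0,0.0185],0],[[0,0,-30],[0,0,0],0],[[0,0,-30],[0,0,0],0],[[0,0,-25],[0,0,0],0],[[0,0,-18],[0,0,0],0],[[0,0,-10],[0,0,0],0],[[0,0,-5],[0,0,0],0],[[0,0,0],[0,0,0],0],[[0,0,0],[0,0,0],0]]'

```text
clock: 3.15
ee_pos: [0.5767, -0.0889, 0.0126]
eef_rot: [0.573, 0.415, 0.572, -0.414]
ft_force: [-0.9, 0.7, -0.1]
grip_width: 0.0426
```

```bash
python3 - <<'E'
from h import *
p=pose();im=optics.camera("wrist");np.savez("pics/w2.npz",im=im,P=p[0],R=p[1])
cv2.imwrite("pics/w2.png",cv2.resize(im[:,:,::-1],None,fx=1.5,fy=1.5))
print(p[0],p[1].round(4),env.get_obs()["ft_force"])
E
```

```text
[ 0.57667979 -0.0889405   0.01264602] [[ 1.600e-03  9.500e-01  3.121e-01]
 [-3.000e-04  3.121e-01 -9.500e-01]
 [-1.000e+00  1.400e-03  7.000e-04]] [-0.12159419 -0.10666688 -0.05580211]
```

View pics/w2.png

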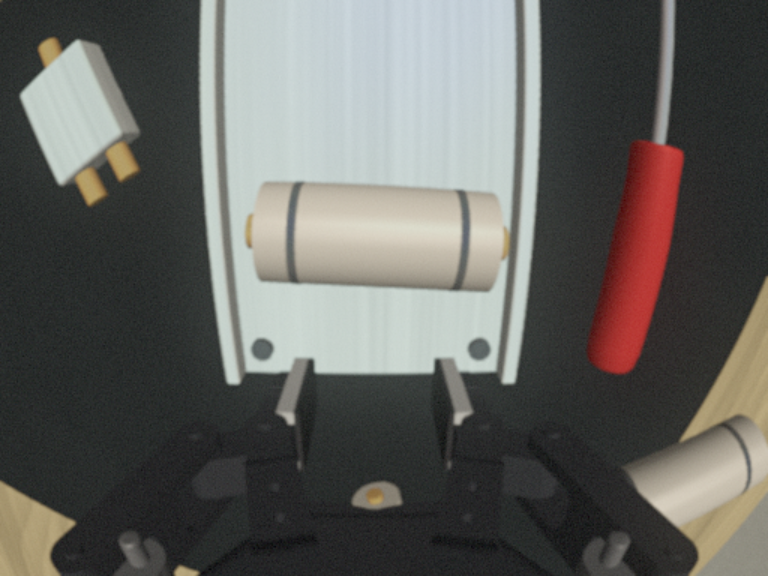

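The barrel sits ahead of both fingertips, square to the tool within about 0.03 rad. The tips are at the tray's open end, inside the rails, so I'm starting the push.

Request:
send_rows --plan '[[[-0.94,2.85,0],[0,0,0],0],[[-1.56,4.75,0],[0,0,0],0],[[-1.56,4.75,0],[0,0,0],0],[[-0.94,2.85,0],[0,0,0],0],[[-0.94,2.85,0],[0,0,0],0],[[-0.94,2.85,0],[0,0,0],0],[[-0.94,2.85,0],[0,0,0],0],[[-0.94,2.85,0],[0,0,0],0],[[-0.94,2.85,0],[0,0,0],0],[[-0.94,2.85,0],[0,0,0],0],[[-0.94,2.85,0],[0,0,0],0],[[-0.94,2.85,0],[0,0,0],0],[[-0.94,2.85,0],[0,0,0],0],[[-0.94,2.85,0],[0,0,0],0],[[-0.94,2.85,0],[0,0,0],0],[[-0.94,2.85,0],[0,0,0],0],[[-0.94,2.85,0],[0,0,0],0],[[-0.94,2.85,0],[0,0,0],0],[[-0.62,1.9,0],[0,0,0],0],[[-0.31,0.95,0],[0,0,0],0]]'

```text
clock: 5.7
ee_pos: [0.5601, -0.0328, 0.0178]
eef_rot: [0.576, 0.416, 0.569, -0.414]
ft_force: [-7.7, -5.6, 29.2]
grip_width: 0.0427
```

```bash
python3 - <<'E'
from h import *
p=pose();im=optics.camera("wrist");np.savez("pics/w3.npz",im=im,P=p[0],R=p[1])
cv2.imwrite("pics/w3.png",cv2.resize(im[:,:,::-1],None,fx=1.5,fy=1.5))
print(p[0],p[1].round(4),env.get_obs()["ft_force"])
E
```

```text
[ 0.5601227  -0.03280333  0.01779784] [[ 0.0085  0.9504  0.311 ]
 [-0.0039  0.311  -0.9504]
 [-1.      0.0069  0.0063]] [-7.00948142 -4.12352181 29.07941329]
```

View pics/w3.png

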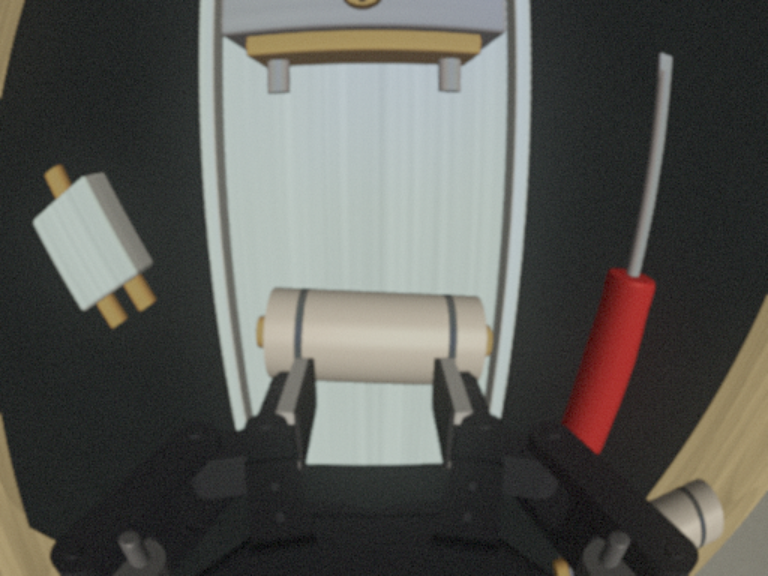

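```bash
python3 - <<'E'
from h import *
d=np.load("pics/w3.npz");p=(d["P"],d["R"])
e=np.array([-.312,.950]);w=np.array([.950,.312])
for k,(u,v,z) in dict(sL=(260,332,.024),sR=(491,341,.024),bLf=(275,289,.030),bRf=(480,295,.030),bLn=(300,375,.024),near=(375,380,.024),nearfloor=(375,465,.006),padL=(249,57,.006),padR=(479,52,.006),padtL=(247,36,.034),tip=(297,359,.018),tip2=(297,359,.028),pegL=(279,91,.006),pegR=(450,90,.006)).items():
    X=pt("wrist",(u/1.5,v/1.5),z,p)*1000; r=X[:2]-p[0][:2]*1000
    print(k,X.round(1),"ahead",(r@e).round(1),"lat",(r@w).round(1))
print(env.get_obs()["torque"])
E
```

```text
sL [512.6 -36.   24. ] ahead 11.8 lat -46.1
sR [601.7 -11.3  24. ] ahead 7.4 lat 46.2
bLf [514.9 -13.9  30. ] ahead 32.0 lat -37.1
bRf [587.2   7.1  30. ] ahead 29.5 lat 38.2
bLn [532.8 -49.7  24. ] ahead -7.6 lat -31.2
near [562.7 -42.2  24. ] ahead -9.7 lat -0.5
nearfloor [ 582.7 -102.3    6. ] ahead -73.0 lat -0.3
padL [475.8  65.4   6. ] ahead 119.6 lat -49.5
padR [560.5  94.7   6. ] ahead 121.0 lat 40.1
padtL [481.6  69.4  34. ] ahead 121.6 lat -42.7
tip [529.7 -46.3  18. ] ahead -3.3 lat -33.1
tip2 [529.9 -40.5  28. ] ahead 2.1 lat -31.2
pegL [491.8  55.    6. ] ahead 104.8 lat -37.5
pegR [554.6  75.7   6. ] ahead 104.8 lat 28.6
[-0.7837392   1.49421612  0.073851  ]
```

```bash
python3 - <<'E'
from h import *
c=optics.get_calibration("wrist");H=np.array(c["hand_eye"])
I=(np.zeros(3),np.eye(3))
for a,b in(((309,360),(440,360)),((297,420),(449,420)),((306,400),(443,400))):
    A=ray("wrist",np.array(a)/1.5,I);B=ray("wrist",np.array(b)/1.5,I)
    s=.0426/(B[1][1]-A[1][1]) if B[1][1]!=A[1][1] else 0
    print((A[0]+A[1]*s)*1000,(B[0]+B[1]*abs(s))*1000)
im=np.load("pics/w3.npz")["im"]
cv2.imwrite("pics/c3.png",cv2.resize(im[180:340,150:350,::-1],None,fx=4,fy=3.6))
E
```

```text
[-36.55272966 -22.0161006  -15.79073877] [-36.61422224  20.5838994  -15.84411688]
[-62.43577153 -22.4594831  -10.37555864] [-62.36519798  20.1405169  -10.37238938]
[-47.90735855 -22.02017466  -7.63871265] [-47.96801877  20.57982534  -7.6945083 ]
```

View pics/c3.png

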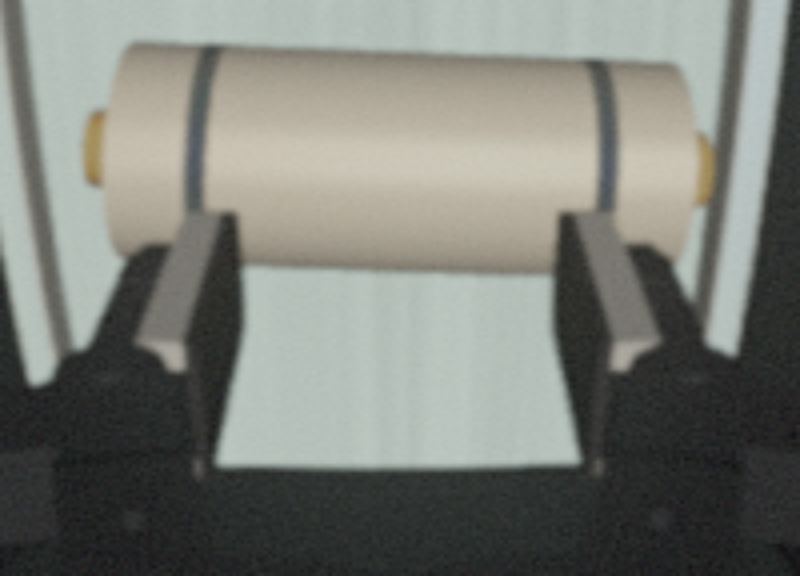

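The fingertips show at about (297,359), in front of the barrel's rear edge. Half-open jaws hold the tips well above the TCP, so they have ridden onto the barrel's shoulder, which explains the 29 N upward force. I'll lift off, back away, close the jaws more and come down again behind the barrel.

Request:
send_rows --plan '[[[0,0,4],[0,0,0],0],[[0,0,6],[0,0,0],0],[[0.5,-1.5,10],[0,0,0],0],[[2.0,-6.0,15],[0,0,0],0.6],[[4.7,-14.3,10],[0,0,0],0.6],[[4.7,-14.3,0],[0,0,0],0.6],[[0,0,0],[0,0,0],0.6],[[0,0,-14],[0,0,0],0.6],[[0,0,-14],[0,0,0],0.6],[[0,0,-10],[0,0,0],0.6],[[0,0,-6],[0,0,0],0.6],[[0,0,0],[0,0,0],0.6],[[0,0,0],[0,0,0],0.6]]'

```text
clock: 7.38
ee_pos: [0.5693, -0.0669, 0.0132]
eef_rot: [0.573, 0.415, 0.573, -0.414]
ft_force: [-0.0, 0.0, 0.4]
grip_width: 0.0172
```

```bash
python3 - <<'E'
from h import *
p=pose();im=optics.camera("wrist");np.savez("pics/w4.npz",im=im,P=p[0],R=p[1])
cv2.imwrite("pics/w4.png",cv2.resize(im[:,:,::-1],None,fx=1.5,fy=1.5))
print(p[0],p[1].round(4),env.get_obs()["ft_force"],env.get_obs()["grip_width"])
E
```

```text
[ 0.56925561 -0.06689873  0.01318545] [[ 9.000e-04  9.500e-01  3.123e-01]
 [-1.000e-04  3.123e-01 -9.500e-01]
 [-1.000e+00  8.000e-04  4.000e-04]] [-0.10621636 -0.16426502  0.55138652] 0.017176983919027895
```

View pics/w4.png

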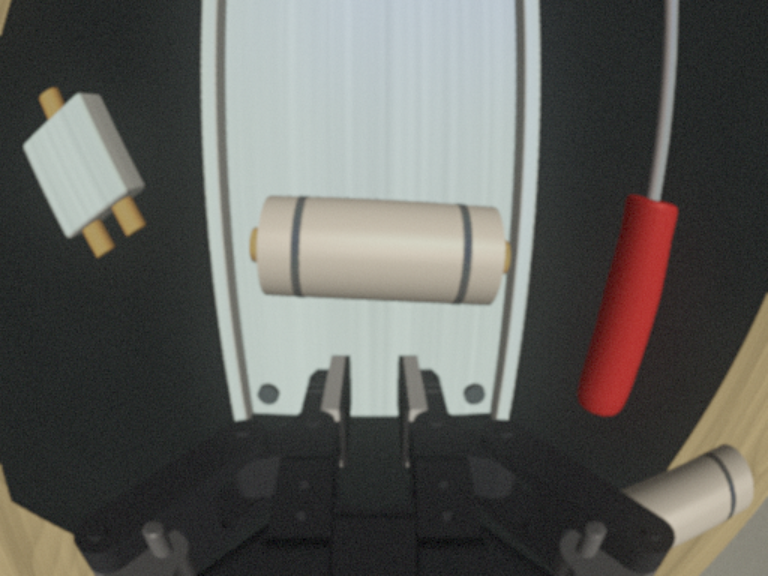

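```bash
python3 - <<'E'
from h import *
I=(np.zeros(3),np.eye(3))
o,d=ray("wrist",(338/1.5,355/1.5),I); o2,d2=ray("wrist",(410/1.5,355/1.5),I)
for az in(-4,-8,-11,-14): 
    s=(az/1000-o[2])/d[2]; print(az,((o+d*s)*1000).round(1),((o2+d2*s)*1000).round(1))
a=ray("wrist",(349/1.5,356/1.5),I)[1];b=ray("wrist",(400/1.5,356/1.5),I)[1];s=.0172/(b[1]-a[1]);print((o+a*s)*1000)
p=pose()
for uv,z in(((250,244),.024),((511,258),.024),((380,302),.024)):
    r=(pt("wrist",np.array(uv)/1.5,z,p)-p[0])*1000; print(r@[-.312,.95,0],r@[.95,.312,0])
E
```

```text
-4 [-10.3 -14.8  -4. ] [-10.4  13.1  -4. ]
-8 [-18.  -14.1  -8. ] [-18.   12.4  -8. ]
-11 [-23.7 -13.6 -11. ] [-23.7  11.9 -11. ]
-14 [-29.4 -13.1 -14. ] [-29.4  11.4 -14. ]
[-30.39422264  -9.30354594 -14.18241848]
48.432660350426076 -45.72425347635101
43.31063510092006 49.38498673826559
26.19329159807284 1.3124404354689172
```

Request:
send_rows --plan '[[[0,0,-2],[0,0,0],0.6],[[0,0,-2],[0,0,0],0.6],[[0,0,-2],[0,0,0],0.6],[[0,0,-1.5],[0,0,0],0.6],[[0,0,0],[0,0,0],0.6]]'

```text
clock: 8.05
ee_pos: [0.5686, -0.0669, 0.0051]
eef_rot: [0.573, 0.415, 0.573, -0.415]
ft_force: [0.8, 0.2, 0.4]
grip_width: 0.0172
```

Request:
send_rows --plan '[[[0,0,-2],[0,0,0],0.6],[[0,0,-2],[0,0,0],0.6],[[0,0,-2],[0,0,0],0.6],[[0,0,-2],[0,0,0],0.6],[[0,0,0],[0,0,0],0.6]]'

```text
clock: 8.68
ee_pos: [0.5686, -0.0669, -0.0029]
eef_rot: [0.573, 0.415, 0.573, -0.415]
ft_force: [-0.7, -0.6, 0.1]
grip_width: 0.0169
```

Request:
send_rows --plan '[[[0,0,-2],[0,0,0],0.6],[[0,0,-2],[0,0,0],0.6],[[0,0,-2],[0,0,0],0.6],[[0,0,-1],[0,0,0],0.6],[[0,0,0],[0,0,0],0.6]]'

```text
clock: 9.3
ee_pos: [0.5687, -0.0669, -0.0098]
eef_rot: [0.573, 0.415, 0.573, -0.415]
ft_force: [0.7, -0.4, -0.8]
grip_width: 0.0172
```

```bash
python3 - <<'E'
from h import *
p=pose();im=optics.camera("side");np.savez("pics/s5.npz",im=im)
c=optics.get_calibration("side")
X=p[0]; x=np.array(c["R"])@X+np.array(c["t"]); print(x[:2]/x[2]*c["fx"]+[c["cx"],c["cy"]],p[0])
cv2.imwrite("pics/s5.png",cv2.resize(im[130:250,180:300,::-1],None,fx=5,fy=5,interpolation=cv2.INTER_CUBIC))
E
```

```text
[245.84580655 220.91816654] [ 0.56870814 -0.06693135 -0.00981736]
```

View pics/s5.png

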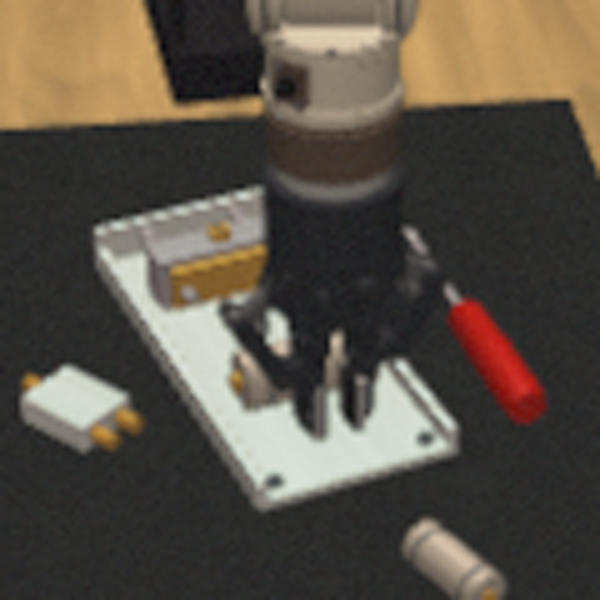

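The side view shows both fingertips behind the barrel, low in the tray at about (338,430) in the crop, with no contact force. The shoe and pad are clear ahead, so I'm pushing slowly.

Request:
send_rows --plan '[[[-0.94,2.85,0],[0,0,0],0.6],[[-0.94,2.85,0],[0,0,0],0.6],[[-0.94,2.85,0],[0,0,0],0.6],[[-0.94,2.85,0],[0,0,0],0.6],[[-0.62,1.9,0],[0,0,0],0.6],[[-0.62,1.9,0],[0,0,0],0.6],[[-0.62,1.9,0],[0,0,0],0.6],[[-0.62,1.9,0],[0,0,0],0.6],[[-0.62,1.9,0],[0,0,0],0.6],[[-0.62,1.9,0],[0,0,0],0.6],[[-0.62,1.9,0],[0,0,0],0.6],[[-0.62,1.9,0],[0,0,0],0.6]]'

```text
clock: 10.85
ee_pos: [0.5601, -0.0402, -0.0097]
eef_rot: [0.573, 0.415, 0.573, -0.415]
ft_force: [-0.4, -0.1, -0.1]
grip_width: 0.017
```

```bash
cat >> h.py <<'E'
E_=np.array([-.312,.95]);W_=np.array([.95,.312])
def stubs(im,p,verbose=0):
    hsv=cv2.cvtColor(im,cv2.COLOR_RGB2HSV)
    m=cv2.inRange(hsv,(12,100,90),(25,255,255))
    n,l,s,c=cv2.connectedComponentsWithStats(m)
    out=[]
    for i in range(1,n):
        if s[i,4]<12: continue
        r=(pt("wrist",c[i],.024,p)[:2]-p[0][:2])*1000
        a,b=r@E_,r@W_
        if abs(b)<60: out.append((s[i,4],(c[i]*1.5).round().tolist(),s[i,:4].tolist(),round(a,1),round(b,1)))
    return out
E
python3 - <<'E'
from h import *
d=np.load("pics/w4.npz")
for x in stubs(d["im"],(d["P"],d["R"])): print(x)
p=pose();im=optics.camera("wrist");np.savez("pics/w6.npz",im=im,P=p[0],R=p[1])
print()
for x in stubs(im,p): print(x)
E
```

```text
(np.int32(40), [253.0, 244.0], [167, 153, 4, 20], np.float64(48.3), np.float64(-44.7))
(np.int32(32), [507.0, 257.0], [337, 163, 3, 18], np.float64(43.6), np.float64(47.8))

(np.int32(1136), [367.0, 4.0], [152, 0, 190, 10], np.float64(125.4), np.float64(-3.1))
(np.int32(45), [241.0, 308.0], [160, 195, 3, 22], np.float64(32.8), np.float64(-43.8))
(np.int32(19), [526.0, 323.0], [350, 207, 2, 17], np.float64(27.3), np.float64(49.5))
```

Request:
send_rows --plan '[[[0.94,-2.85,0],[0,0,0],0.6],[[7.6,2.5,0],[0,0,0],0.6],[[7.6,2.5,0],[0,0,0],0.6],[[-0.94,2.85,0],[0,0,0],0.6],[[-0.62,1.9,0],[0,0,0],0.6],[[-0.62,1.9,0],[0,0,0],0.6],[[-0.62,1.9,0],[0,0,0],0.6],[[-0.62,1.9,0],[0,0,0],0.6],[[-0.62,1.9,0],[0,0,0],0.6],[[-0.62,1.9,0],[0,0,0],0.6]]'

```text
clock: 12.15
ee_pos: [0.5715, -0.0238, -0.0096]
eef_rot: [0.573, 0.415, 0.573, -0.415]
ft_force: [0.2, -0.7, 0.3]
grip_width: 0.0168
```

```bash
python3 - <<'E'
from h import *
p=pose();im=optics.camera("wrist");np.savez("pics/w7.npz",im=im,P=p[0],R=p[1])
for x in stubs(im,p): print(x)
E
```

```text
(np.int32(3024), [314.0, 39.0], [116, 16, 187, 26], np.float64(114.7), np.float64(-18.0))
(np.int32(94), [477.0, 320.0], [316, 201, 6, 24], np.float64(28.8), np.float64(32.5))
```

```bash
sed -i 's/abs(b)<60/abs(b)<75/' h.py; python3 - <<'E'
from h import *
d=np.load("pics/w7.npz")
for x in stubs(d["im"],(d["P"],d["R"])): print(x)
E
```

```text
(np.int32(3024), [314.0, 39.0], [116, 16, 187, 26], np.float64(114.7), np.float64(-18.0))
(np.int32(94), [477.0, 320.0], [316, 201, 6, 24], np.float64(28.8), np.float64(32.5))
```

```bash
python3 - <<'E'
from h import *
d=np.load("pics/w7.npz")
cv2.imwrite("pics/c7.png",cv2.resize(d["im"][:300,80:400,::-1],None,fx=2,fy=2))
E
```

```text
(no output)
```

View pics/c7.png

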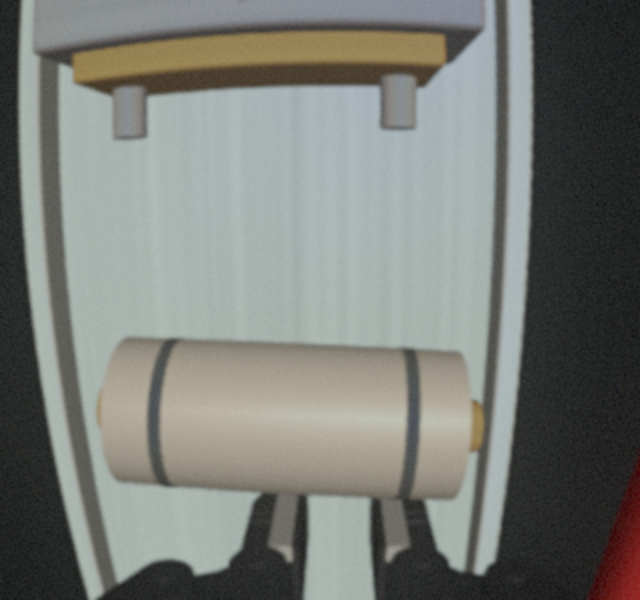

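```bash
python3 - <<'E'
from h import *
d=np.load("pics/w7.npz");p=(d["P"],d["R"])
for k,uv,z in(("fL",(122,338),.030),("fR",(465,352),.030),("rL",(122,482),.026),("rR",(460,500),.026),("sL",(100,412),.024),("sR",(478,425),.024),("railL",(60,300),.018),("railR",(500,300),.018),("padbL",(100,92),.008),("padbR",(425,85),.008),("padtL",(74,55),.034),("padtR",(446,36),.034),("pegL",(128,138),.01),("pegR",(398,128),.01)):
    r=(pt("wrist",np.array(uv)/2+[80,0],z,p)-p[0])*1000;print(k,(r[:2]@E_).round(1),(r[:2]@W_).round(1))
E
```

```text
fL 52.6 -49.7
fR 49.1 26.9
rL 13.6 -56.4
rR 9.4 29.7
sL 32.1 -60.4
sR 29.1 32.9
railL 59.7 -70.7
railR 58.7 37.5
padbL 111.8 -61.1
padbR 110.2 19.8
padtL 116.1 -56.6
padtR 116.3 20.4
pegL 98.8 -52.8
pegR 98.9 13.1
```

Request:
send_rows --plan '[[[-0.62,1.9,0],[0,0,0],0.6],[[-0.62,1.9,0],[0,0,0],0.6],[[-0.62,1.9,0],[0,0,0],0.6],[[-0.62,1.9,0],[0,0,0],0.6],[[-0.62,1.9,0],[0,0,0],0.6],[[-0.62,1.9,0],[0,0,0],0.6],[[-0.62,1.9,0],[0,0,0],0.6],[[-0.62,1.9,0],[0,0,0],0.6],[[-0.62,1.9,0],[0,0,0],0.6],[[-0.62,1.9,0],[0,0,0],0.6],[[-0.62,1.9,0],[0,0,0],0.6],[[-0.62,1.9,0],[0,0,0],0.6]]'

```text
clock: 13.7
ee_pos: [0.5641, -0.001, -0.0097]
eef_rot: [0.573, 0.415, 0.573, -0.415]
ft_force: [0.4, -0.3, -0.2]
grip_width: 0.017
```

```bash
python3 - <<'E'
from h import *
p=pose();im=optics.camera("wrist");np.savez("pics/w8.npz",im=im,P=p[0],R=p[1])
for x in stubs(im,p): print(x)
# body ends: light warm tube mask, front/rear edges along columns near each end
hsv=cv2.cvtColor(im,cv2.COLOR_RGB2HSV)
def fit(im,p):
    hsv=cv2.cvtColor(im,cv2.COLOR_RGB2HSV); m=cv2.inRange(hsv,(5,18,90),(25,90,255))
    m=cv2.morphologyEx(m,cv2.MORPH_OPEN,np.ones((3,3)))
    m=cv2.morphologyEx(m,cv2.MORPH_CLOSE,np.ones((9,9)))
    n,l,s,c=cv2.connectedComponentsWithStats(m); m[:120]=0
    for i in np.argsort(-s[1:,4])[:4]+1: print(s[i],c[i])
fit(im,p); d=np.load("pics/w7.npz"); print(); fit(d["im"],0)
E
```

```text
(np.int32(843), [301.0, 61.0], [182, 23, 38, 36], np.float64(108.3), np.float64(-21.7))
(np.int32(2851), [315.0, 126.0], [117, 75, 185, 22], np.float64(88.8), np.float64(-18.0))
(np.int32(95), [481.0, 320.0], [318, 202, 6, 24], np.float64(28.7), np.float64(33.8))
[  131   170   188    86 12986] [224.46265209 209.08124134]
[ 436  269   76  115 4234] [484.35144072 341.13722248]
[  0 362  22  22 126] [  6.08730159 377.86507937]
[197  21   6   3  18] [199.5  22. ]

[  129   170   188    81 12809] [221.81153876 208.70708096]
[ 435  274   77  110 3618] [485.04449972 343.67938087]
[ 22 382  13   2  26] [ 28.  382.5]
[ 10 373   6   5  24] [ 12.58333333 374.95833333]
```

```bash
cat >> h.py <<'E'
def skew(im,p):
    hsv=cv2.cvtColor(im,cv2.COLOR_RGB2HSV); m=cv2.inRange(hsv,(5,18,90),(25,90,255))
    m=cv2.morphologyEx(m,cv2.MORPH_OPEN,np.ones((3,3)));m=cv2.morphologyEx(m,cv2.MORPH_CLOSE,np.ones((9,9)))
    n,l,s,c=cv2.connectedComponentsWithStats(m); i=1+np.argmax(s[1:,4]); x0,y0,w,h=s[i,:4]; F=[];G=[]
    for u in range(x0+15,x0+w-15,3):
        r=np.where(l[:,u]==i)[0]; F.append((pt("wrist",(u,r[0]),.032,p)[:2]-p[0][:2])*1000); G.append((pt("wrist",(u,r[-1]),.024,p)[:2]-p[0][:2])*1000)
    for k,A in(("front",F),("rear",G)):
        A=np.array(A);a=A@E_;b=A@W_;k1=np.polyfit(b,a,1);k1=np.polyfit(b[abs(a-np.polyval(k1,b))<1.5],a[abs(a-np.polyval(k1,b))<1.5],1);print(k,"slope",k1.round(4),"b range",b.min().round(1),b.max().round(1))
E
python3 - <<'E'
from h import *
for n in("w4","w7","w8"):
    d=np.load(f"pics/{n}.npz");print(n);skew(d["im"],(d["P"],d["R"]))
E
```

```text
w4
front slope [-5.03000e-02  6.45995e+01] b range -32.8 34.4
rear slope [-0.0424 28.1592] b range -36.6 38.8
w7
front slope [-4.82000e-02  5.05473e+01] b range -47.6 20.9
rear slope [-0.0564 10.6336] b range -55.4 24.8
w8
front slope [-4.64000e-02  5.05514e+01] b range -46.6 21.8
rear slope [-0.0516 10.6974] b range -54.3 25.9
```

Request:
send_rows --plan '[[[-0.62,1.9,0],[0,0,0],0.6],[[-0.62,1.9,0],[0,0,0],0.6],[[-0.62,1.9,0],[0,0,0],0.6],[[-0.62,1.9,0],[0,0,0],0.6],[[-0.62,1.9,0],[0,0,0],0.6],[[-0.62,1.9,0],[0,0,0],0.6],[[-0.62,1.9,0],[0,0,0],0.6],[[-0.62,1.9,0],[0,0,0],0.6],[[-0.62,1.9,0],[0,0,0],0.6],[[-0.62,1.9,0],[0,0,0],0.6],[[-0.31,0.95,0],[0,0,0],0.6],[[-0.31,0.95,0],[0,0,0],0.6],[[-0.31,0.95,0],[0,0,0],0.6],[[-0.31,0.95,0],[0,0,0],0.6],[[0,0,0],[0,0,0],0.6]]'

```text
clock: 15.62
ee_pos: [0.5566, 0.0217, -0.0097]
eef_rot: [0.573, 0.415, 0.573, -0.415]
ft_force: [-0.4, 1.2, 0.0]
grip_width: 0.017
```

```bash
python3 - <<'E'
from h import *
p=pose();im=optics.camera("wrist");np.savez("pics/w9.npz",im=im,P=p[0],R=p[1])
for x in stubs(im,p): print(x)
skew(im,p)
cv2.imwrite("pics/c9.png",cv2.resize(im[60:300,80:400,::-1],None,fx=2.4,fy=2.4))
E
```

```text
(np.int32(371), [286.0, 158.0], [183, 88, 16, 36], np.float64(79.7), np.float64(-26.6))
(np.int32(451), [316.0, 157.0], [203, 88, 18, 35], np.float64(79.7), np.float64(-17.8))
(np.int32(2251), [316.0, 216.0], [122, 137, 177, 15], np.float64(62.3), np.float64(-18.0))
(np.int32(66), [484.0, 318.0], [321, 201, 4, 25], np.float64(29.2), np.float64(34.7))
front slope [-4.37000e-02  5.07891e+01] b range -45.7 22.7
rear slope [-0.0533 10.8849] b range -53.1 26.9
```

View pics/c9.png

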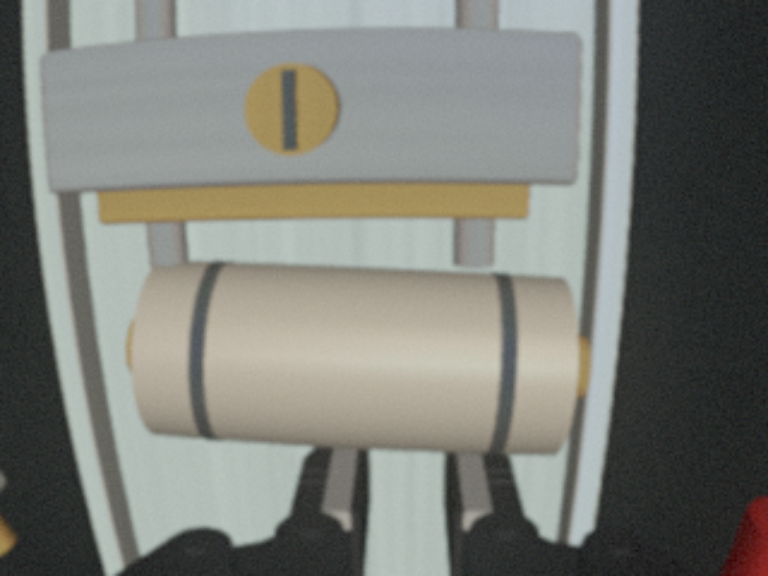

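The crop shows the barrel about 10 mm short of the brass pad (pad front edge y≈219, barrel front edge y≈263–280). Its right end trails slightly, and the low guide runners show under the pad.

```bash
python3 - <<'E'
from h import *
d=np.load("pics/w9.npz");p=(d["P"],d["R"])
for uv in((100,222),(300,220),(527,216)):
  for z in(.034,.040):
    r=(pt("wrist",np.array(uv)/2.4+[80,60],z,p)-p[0])*1000;print(z,(r[:2]@E_).round(1),(r[:2]@W_).round(1))
for uv in((50,190),(575,183)):
    r=(pt("wrist",np.array(uv)/2.4+[80,60],.043,p)-p[0])*1000;print("shoe",(r[:2]@E_).round(1),(r[:2]@W_).round(1))
E
```

```text
0.034 61.3 -56.7
0.04 62.4 -53.9
0.034 60.7 -19.3
0.04 61.9 -18.3
0.034 61.5 19.9
0.04 62.6 18.8
shoe 69.0 -61.7
shoe 68.7 25.9
```

Request:
send_rows --plan '[[[0.94,-2.85,0],[0,0,0],0.6],[[-5.2,-1.7,0],[0,0,0],0.6],[[-5.2,-1.7,0],[0,0,0],0.6],[[-0.62,1.9,0],[0,0,0],0.6],[[-0.31,0.95,0],[0,0,0],0.6],[[-0.31,0.95,0],[0,0,0],0.6],[[-0.31,0.95,0],[0,0,0],0.6],[[-0.31,0.95,0],[0,0,0],0.6],[[-0.31,0.95,0],[0,0,0],0.6],[[-0.31,0.95,0],[0,0,0],0.6],[[-0.31,0.95,0],[0,0,0],0.6],[[-0.31,0.95,0],[0,0,0],0.6],[[-0.31,0.95,0],[0,0,0],0.6],[[0,0,0],[0,0,0],0.6]]'

```text
clock: 17.42
ee_pos: [0.5438, 0.026, -0.0097]
eef_rot: [0.573, 0.415, 0.573, -0.415]
ft_force: [-0.1, 0.3, -1.1]
grip_width: 0.0171
```

```bash
python3 - <<'E'
from h import *
print(env.get_obs()["ft_force"]@np.r_[E_,0])
p=pose();im=optics.camera("wrist");np.savez("pics/w10.npz",im=im,P=p[0],R=p[1])
print([env.get_obs()["ft_force"]@np.r_[E_,0]],p[0])
skew(im,p); [print(x) for x in stubs(im,p)]
E
```

```text
0.36435465509009735
[np.float64(1.056473666253583)] [ 0.54376523  0.02598696 -0.0097046 ]
front slope [-0.0568 50.9191] b range -34.0 35.4
rear slope [-0.0493 10.9051] b range -39.6 41.8
(np.int32(821), [347.0, 190.0], [214, 108, 36, 37], np.float64(69.9), np.float64(-8.7))
(np.int32(2055), [352.0, 245.0], [147, 157, 177, 14], np.float64(53.3), np.float64(-7.6))
(np.int32(40), [235.0, 307.0], [156, 194, 3, 22], np.float64(33.1), np.float64(-45.9))
```

Request:
send_rows --plan '[[[-0.16,0.475,0],[0,0,0],0.6],[[-0.16,0.475,0],[0,0,0],0.6],[[-0.16,0.475,0],[0,0,0],0.6],[[-0.16,0.475,0],[0,0,0],0.6],[[-0.16,0.475,0],[0,0,0],0.6],[[-0.16,0.475,0],[0,0,0],0.6],[[0,0,0],[0,0,0],0.6]]'

```text
clock: 18.35
ee_pos: [0.5428, 0.0288, -0.0097]
eef_rot: [0.573, 0.415, 0.573, -0.415]
ft_force: [0.6, 0.6, 0.5]
grip_width: 0.017
```

Request:
send_rows --plan '[[[-0.16,0.475,0],[0,0,0],0.6],[[-0.16,0.475,0],[0,0,0],0.6],[[-0.16,0.475,0],[0,0,0],0.6],[[0,0,0],[0,0,0],0.6]]'

```text
clock: 18.85
ee_pos: [0.5427, 0.0301, -0.0095]
eef_rot: [0.573, 0.415, 0.573, -0.415]
ft_force: [1.4, -1.5, 1.7]
grip_width: 0.0171
```

```bash
python3 - <<'E'
from h import *
p=pose();im=optics.camera("wrist");np.savez("pics/w11.npz",im=im,P=p[0],R=p[1])
print([env.get_obs()["ft_force"]@np.r_[E_,0]],p[0])
skew(im,p); [print(x) for x in stubs(im,p)]
E
```

```text
[np.float64(-1.922623045504283)] [ 0.54270793  0.03005328 -0.00952524]
front slope [7.10000e-03 4.79077e+01] b range -34.4 34.0
rear slope [-0.0289  9.9648] b range -39.9 40.2
(np.int32(843), [347.0, 206.0], [213, 120, 36, 36], np.float64(65.0), np.float64(-9.0))
(np.int32(1920), [354.0, 260.0], [147, 168, 176, 12], np.float64(48.6), np.float64(-7.1))
(np.int32(36), [235.0, 312.0], [156, 197, 3, 22], np.float64(31.3), np.float64(-46.2))
```

Request:
send_rows --plan '[[[-0.16,0.475,0],[0,0,0],0.6],[[-0.08,0.24,0],[0,0,0],0.6],[[0,0,0],[0,0,0],0.6]]'

```text
clock: 19.27
ee_pos: [0.5422, 0.0309, -0.0096]
eef_rot: [0.573, 0.415, 0.573, -0.415]
ft_force: [0.8, -1.2, 0.5]
grip_width: 0.0172
```

```bash
python3 - <<'E'
from h import *
print([env.get_obs()["ft_force"]@np.r_[E_,0]])
p=pose();im=optics.camera("wrist");np.savez("pics/w12.npz",im=im,P=p[0],R=p[1])
print([env.get_obs()["ft_force"]@np.r_[E_,0]],p[0])
skew(im,p); [print(x) for x in stubs(im,p)]
E
```

```text
[np.float64(-1.3836541410959051)]
[np.float64(-1.0721504037192864)] [ 0.5422153   0.03085945 -0.00964662]
front slope [2.3000e-03 4.6955e+01] b range -34.5 33.9
rear slope [-0.013  9.959] b range -39.9 40.1
(np.int32(830), [348.0, 210.0], [213, 122, 37, 37], np.float64(63.9), np.float64(-8.7))
(np.int32(1959), [355.0, 263.0], [147, 170, 177, 12], np.float64(47.5), np.float64(-6.8))
(np.int32(32), [235.0, 316.0], [156, 200, 3, 21], np.float64(30.0), np.float64(-46.3))
```

Request:
send_rows --plan '[[[-0.16,0.475,0],[0,0,0],0.6],[[0,0,0],[0,0,0],0.6]]'

```text
clock: 19.58
ee_pos: [0.5421, 0.0313, -0.0097]
eef_rot: [0.573, 0.415, 0.573, -0.415]
ft_force: [0.2, -1.6, 0.9]
grip_width: 0.017
```

Request:
send_rows --plan '[[[-0.16,0.475,0],[0,0,0],0.6],[[0,0,0],[0,0,0],0.6]]'

```text
clock: 19.82
ee_pos: [0.5421, 0.0314, -0.0096]
eef_rot: [0.573, 0.415, 0.572, -0.415]
ft_force: [1.1, -3.3, 0.0]
grip_width: 0.0173
```

Request:
send_rows --plan '[[[-0.08,0.24,0],[0,0,0],0.6],[[0,0,0],[0,0,0],0.6]]'

```text
clock: 20.08
ee_pos: [0.5421, 0.0314, -0.0096]
eef_rot: [0.573, 0.415, 0.572, -0.415]
ft_force: [3.7, -5.0, 0.8]
grip_width: 0.0172
```

```bash
python3 - <<'E'
from h import *
for i in range(8):
    p=pose();im=optics.camera("wrist"); print((env.get_obs()["ft_force"]@np.r_[E_,0]).round(2),(env.get_obs()["ft_force"]@np.r_[W_,0]).round(2),end="; ")
np.savez("pics/w13.npz",im=im,P=p[0],R=p[1])
skew(im,p); [print(x) for x in stubs(im,p)]
E
```

```text
-5.54 0.5; -4.82 0.1; -4.61 0.91; -5.51 1.37; -5.48 1.44; -5.39 0.89; -5.07 0.9; -5.47 0.7; front slope [2.60000e-03 4.65707e+01] b range -34.5 34.0
rear slope [5.1000e-03 9.7096e+00] b range -40.0 40.0
(np.int32(822), [347.0, 212.0], [213, 124, 37, 36], np.float64(63.2), np.float64(-8.8))
(np.int32(1910), [354.0, 266.0], [147, 172, 177, 12], np.float64(46.8), np.float64(-7.1))
(np.int32(30), [235.0, 317.0], [156, 203, 2, 18], np.float64(29.5), np.float64(-46.4))
```

Request:
send_rows --plan '[[[-0.03,0.1,0],[0,0,0],0.6],[[0,0,0],[0,0,0],0.6],[[0,0,0],[0,0,0],0.6],[[0,0,0],[0,0,0],0.6],[[0,0,0],[0,0,0],0.6],[[0,0,0],[0,0,0],0.6],[[0,0,0],[0,0,0],0.6],[[0,0,0],[0,0,0],0.6]]'

```text
clock: 21.48
ee_pos: [0.5421, 0.0314, -0.0096]
eef_rot: [0.573, 0.415, 0.572, -0.415]
ft_force: [2.4, -5.0, 0.2]
grip_width: 0.0171
```

```bash
python3 - <<'E'
from h import *
for i in range(10):
    p=pose();im=optics.camera("wrist"); print((env.get_obs()["ft_force"]@np.r_[E_,0]).round(2),end="; ")
E
```

```text
-5.7; -6.66; -5.21; -4.87; -4.86; -5.42; -4.94; -4.7; -5.64; -5.88;
```

Request:
send_rows --plan '[[[0,0,0],[0,0,0],0.6],[[0,0,0],[0,0,0],0.6],[[0,0,0],[0,0,0],0.6],[[0,0,0],[0,0,0],0.6],[[0,0,0],[0,0,0],0.6],[[0,0,0],[0,0,0],0.6]]'

```text
clock: 22.72
ee_pos: [0.5421, 0.0314, -0.0096]
eef_rot: [0.573, 0.415, 0.572, -0.415]
ft_force: [1.7, -4.5, -0.4]
grip_width: 0.0171
```

Request:
send_rows --plan '[[[0.03,-0.1,0],[0,0,0],0.6],[[0.03,-0.1,0],[0,0,0],0.6],[[0.03,-0.1,0],[0,0,0],0.6],[[0.03,-0.1,0],[0,0,0],0.6],[[0.03,-0.1,0],[0,0,0],0.6],[[0.03,-0.1,0],[0,0,0],0.6],[[0.03,-0.1,0],[0,0,0],0.6],[[0.03,-0.1,0],[0,0,0],0.6],[[0.05,-0.15,0],[0,0,0],0.6],[[0.05,-0.15,0],[0,0,0],0.6],[[0.05,-0.15,0],[0,0,0],0.6],[[0.08,-0.24,0],[0,0,0],0.6],[[0.08,-0.24,0],[0,0,0],0.6],[[0.16,-0.48,0],[0,0,0],0.6],[[0.31,-0.95,0],[0,0,0],0.6],[[0.62,-1.9,0],[0,0,0],0.6],[[0.94,-2.85,0],[0,0,0],0.6],[[1.56,-4.75,0],[0,0,0],0.6],[[1.56,-4.75,0],[0,0,0],0.6],[[1.56,-4.75,0],[0,0,0],0.6]]'

```text
clock: 25.22
ee_pos: [0.5491, 0.0095, -0.0097]
eef_rot: [0.573, 0.415, 0.573, -0.415]
ft_force: [0.1, -0.8, -0.2]
grip_width: 0.0168
```

```bash
python3 - <<'E'
from h import *
p=pose();im=optics.camera("wrist");print(p[0])
skew(im,p); [print(x) for x in stubs(im,p)]
cv2.imwrite("pics/c14.png",cv2.resize(im[:300,80:400,::-1],None,fx=2,fy=2))
E
```

```text
[ 0.54910871  0.00952747 -0.00968827]
front slope [4.60000e-03 7.02367e+01] b range -35.2 35.6
rear slope [1.30000e-03 3.43127e+01] b range -40.0 40.9
(np.int32(418), [361.0, 118.0], [233, 61, 17, 36], np.float64(90.8), np.float64(-4.6))
(np.int32(397), [332.0, 119.0], [213, 62, 17, 35], np.float64(90.8), np.float64(-13.1))
(np.int32(2661), [354.0, 181.0], [143, 113, 184, 17], np.float64(72.5), np.float64(-6.8))
(np.int32(20), [228.0, 248.0], [151, 158, 2, 16], np.float64(52.7), np.float64(-46.4))
```

View pics/c14.png

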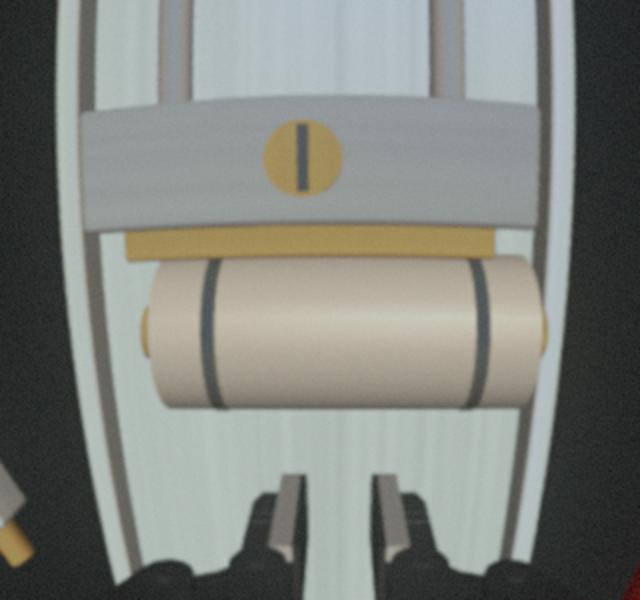

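Request:
send_rows --plan '[[[1.56,-4.75,0],[0,0,0],0.6],[[1.56,-4.75,5],[0,0,0],0.6],[[0,0,15],[0,0,0],0.6],[[0,0,20],[0,0,0],0.6],[[0,0,20],[0,0,0],0.6],[[0,0,20],[0,0,0],0.6],[[0,0,0],[0,0,0],0.6],[[0,0,0],[0,0,0],0.6]]'

```text
clock: 26.28
ee_pos: [0.5519, 0.0005, 0.0703]
eef_rot: [0.573, 0.415, 0.573, -0.415]
ft_force: [0.7, -0.2, -0.9]
grip_width: 0.0173
```

```bash
python3 - <<'E'
from h import *
from workcell import job_done
p=pose();im=optics.camera("wrist");print(p[0],env.get_obs()["ft_force"])
skew(im,p); [print(x) for x in stubs(im,p)]
print(job_done())
E
```

```text
[5.51863043e-01 5.49192512e-04 7.02688548e-02] [-0.1900232  -0.02905096 -0.34559613]
front slope [ -0.2946 127.3912] b range -199.1 -159.6
rear slope [   0.451  -165.4231] b range -430.7 -321.2
(np.int32(21), [349.0, 111.0], [230, 68, 7, 11], np.float64(98.2), np.float64(-12.5))
(np.int32(20), [367.0, 113.0], [242, 72, 7, 8], np.float64(97.1), np.float64(-4.3))
(np.int32(873), [360.0, 143.0], [185, 91, 111, 10], np.float64(82.9), np.float64(-7.4))
(np.int32(19), [282.0, 190.0], [188, 119, 2, 14], np.float64(61.3), np.float64(-44.6))
(np.int32(24), [472.0, 190.0], [314, 119, 2, 15], np.float64(61.7), np.float64(45.8))
the job is handed in; nothing more can be done
None
```

The barrel was rolled square against the earth shoe's pad, pressed, and released there. I handed the job in at about 26 s of the 53 s allowed, and no verdict is reported.

- **False start:** On the first push the fingertips rode up onto the barrel's shoulder with about 29 N of upward force. The tips sit higher than the tool point reads, so I backed off, closed the jaws more, lowered the tool and pushed again. Nothing I saw suggests the barrel was lifted. It was still on the floor in the next picture.
- **Pressing:** The contact force averaged about 5.3 N and ranged from 4.6 to 6.7 N, held for over 2 s. This is slightly under the 6 N asked for but inside the 3 to 9 N band.
- **Final position:** After release the barrel stayed at the pad. It was square within 0.005 rad in the close-up picture. In the last look after lifting clear, its two end stubs were 0.4 mm apart along the rolling direction.
- **Shoe:** Across the later pictures its screw showed no shift beyond the parallax trend, but I did not measure its displacement directly.
- **Bystanders:** I saw no contact with the router, splitter, screwdriver or tub, but took no final picture to check them all.
- **Check that failed:** The edge-based squareness check gave nonsense in the last picture because it latched onto the wrong object. I relied on the stub positions instead.

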